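# Return mixed-up specimen pots to their patients' kit trays

## Task

The four specimen pots on the intake desk have been put into the wrong patients' kit trays: set each pot gently into the pot pocket of the tray of its own lid colour, with the pocket of the grey spare tray as your parking place on the way, which must end up empty. Specimens may never stand on the bare desk, be tipped over or be dropped.

Things in the scene. Friction and masses are not known exactly. Their poses are not given: they have to be found in the camera images.
- red_pot: Upright closed specimen pot: opaque white body 41 mm in diameter, paper label with a red band, ribbed red screw lid 46 mm in diameter that takes up the top 18 mm; 68 mm high in all, 50 to 105 g. Loose, starts standing in the pot pocket of a tray of another colour. Origin: centre of the underside, z axis up.
- yellow_pot: Upright closed specimen pot: opaque white body 41 mm in diameter, paper label with a yellow band, ribbed yellow screw lid 46 mm in diameter that takes up the top 18 mm; 68 mm high in all, 50 to 105 g. Loose, starts standing in the pot pocket of a tray of another colour. Origin: centre of the underside, z axis up.
- blue_pot: Upright closed specimen pot: opaque white body 41 mm in diameter, paper label with a blue band, ribbed blue screw lid 46 mm in diameter that takes up the top 18 mm; 68 mm high in all, 50 to 105 g. Loose, starts standing in the pot pocket of a tray of another colour. Origin: centre of the underside, z axis up.
- green_pot: Upright closed specimen pot: opaque white body 41 mm in diameter, paper label with a green band, ribbed green screw lid 46 mm in diameter that takes up the top 18 mm; 68 mm high in all, 50 to 105 g. Loose, starts standing in the pot pocket of a tray of another colour. Origin: centre of the underside, z axis up.
- red_tray: Red plastic specimen kit tray, fixed to the desk, 118 mm long (its y) by 74 mm wide (its x), walls 4 mm thick and 14 mm high, floor 4 mm thick. It has a square pot pocket, 66 x 66 mm inside, and next to it on the +y side a 66 x 40 mm tube pocket that holds two lying tubes with red caps, up to 20 mm high. Origin: on the desk under the centre of the pot pocket (the pocket's floor is at z = +4 mm).
- yellow_tray: Yellow plastic specimen kit tray, fixed to the desk, 118 mm long (its y) by 74 mm wide (its x), walls 4 mm thick and 14 mm high, floor 4 mm thick. It has a square pot pocket, 66 x 66 mm inside, and next to it on the +y side a 66 x 40 mm tube pocket that holds two lying tubes with yellow caps, up to 20 mm high. Origin: on the desk under the centre of the pot pocket (the pocket's floor is at z = +4 mm).
- blue_tray: Blue plastic specimen kit tray, fixed to the desk, 118 mm long (its y) by 74 mm wide (its x), walls 4 mm thick and 14 mm high, floor 4 mm thick. It has a square pot pocket, 66 x 66 mm inside, and next to it on the +y side a 66 x 40 mm tube pocket that holds two lying tubes with blue caps, up to 20 mm high. Origin: on the desk under the centre of the pot pocket (the pocket's floor is at z = +4 mm).
- green_tray: Green plastic specimen kit tray, fixed to the desk, 118 mm long (its y) by 74 mm wide (its x), walls 4 mm thick and 14 mm high, floor 4 mm thick. It has a square pot pocket, 66 x 66 mm inside, and next to it on the +y side a 66 x 40 mm tube pocket that holds two lying tubes with green caps, up to 20 mm high. Origin: on the desk under the centre of the pot pocket (the pocket's floor is at z = +4 mm).
- spare_tray: Grey spare plastic specimen kit tray, fixed to the desk, 118 mm long (its y) by 74 mm wide (its x), walls 4 mm thick and 14 mm high, floor 4 mm thick. It has a square pot pocket, 66 x 66 mm inside, and next to it on the +y side a 66 x 40 mm tube pocket that is empty; its pot pocket is also empty at the start. Origin: on the desk under the centre of the pot pocket (the pocket's floor is at z = +4 mm).
Mind the look-alikes: they are no part of the job. There is more than one size of the yellow_pot; the job needs the smaller. There is more than one size of the red_pot; the one meant has the size given above.

How it is judged:
By the outcome, as a careful person would: the job done as asked, in the order asked, and still so for the second after the job is handed in, with the robot touching nothing.
It also fails if it takes over 144 s, if anything falls off the work surface, if the arm or the gripper's body presses on something with over 40 N, if the wrist force passes 120 N, or if a joint passes its speed limit or range.

## Robot

A 6-joint arm with a two-finger parallel gripper is mounted at the origin on the work surface. World frame = base frame: x ahead of the robot, y to its left, z up, the work surface at z = 0. Lengths are in m, angles in rad, forces in N, time in s.
With the tool pointing down it reaches from about 0.3 to 0.775 m from the base axis. Payload 14.6 kg.
Tool frame: the origin (TCP) lies midway between the tips of the shut fingers; the grasp point (between the pads) lies 19 mm behind it (env.grasp_offset is the distance from the TCP to the grasp point, in m); z points along the fingers, y is the direction in which the jaws open and shut (so a half turn about z gives the same grasp; the last joint's range is limited). The gripper opens to 94 mm and grips with 3 to 60 N. Pads are 16 mm wide; open, the fingers measure 119 mm over their backs; the gripper's body (75 mm by 177 mm) begins 78 mm behind the grasp point.
Start: joints at [1.162, 0.3, 1.521, -0, 1.321, -0.067], TCP at [0.184, 0.518, 0.205] pointing down, gripper open.
Joint ranges: [-3.03, 3.03], [-0.79, 2.21], [0.23, 2.52], [-1.04, 4.18], [0, 3.07], [-2.55, 2.55]. Speed limits (rad/s): [2.22, 2.22, 2.57, 3.14, 3.14, 3.14].

## Interface

Orientations are given as a 3x3 rotation matrix whose columns are the frame's x, y, z axes.
In Python, from plant import get_obs, imaging, ticket, env gives the robot as it stands.
- The arm moves only by the tool carry_out, never from a script. Its argument "moves" is one flat list of numbers, 4 for each row, row after row: the shift along the tool's x, y, z in m, then the turn about the tool's z in degrees. A call has exactly 8 rows; each row is the pose to reach, as a shift and turn from the pose commanded when the call began, along the tool's axes at that moment; what a row does not reach only later rows make up. A row lasts 1/8 s, in which the tool goes at most 62.5 mm and 10.7 degrees, less where a joint would pass 70% of its speed; a pose out of reach is approached as far as the arm can. A call with a gripper value outside its range is refused whole. "fingers" is the closure, from -1 (fully open) to 1 (shut), so that 0 is half open, set as the call begins (left out, the last holds). The fingers move at their own pace and stop on an object; "force" is the grip in N (left out, the last holds). Time passes only in rows, so rows that repeat a pose let the fingers close, or fill a call up. It gives the time, the measured TCP pose, the force and the opening at its end, in the units of the state.
- get_obs(): the state, without advancing time (a new reading comes with each control period).
- imaging.read_camera(name): name is "scene" or "side" or "wrist"; returns the picture (400x640x3 uint8, blue, green, red); there is no depth.
- imaging.get_calibration(name): a dict with "mtx" (3x3 intrinsics, pixels), "cam_to_world" (4x4, takes a point from camera to world coordinates). Camera axes: x right, y down, z forward; pixel columns grow to the right and rows downward; lengths in m; the calibration is good to about 2 mm. The wrist camera is an equidistant fisheye: a pixel r from the principal point sees the ray r / f radians off the axis. A picture is of the moment at which its call begins: read the wrist's pose just before it. get_calibration takes no time and is no camera call; for the wrist camera it gives the pose at the moment of the call.
- ticket.hand_in(): hands the job in, once; it reports no verdict.
The state is a dict: "time_s": time; "joint_pos": joint angles; "joint_velocities": joint speeds; "joint_efforts": joint torques, N m; "eef_pos": TCP position; "orientation": TCP orientation; "ft_force": force on the tool from outside, world axes, zero at the start; "moment": the same for the moment, N m; "grip_width": finger opening in m.
Only numpy, scipy, OpenCV 4.12 (cv2) and the standard library are available. Lean on these libraries where they do the work, as an engineer would, in place of code of your own. Each camera call takes 0.05 s, during which the arm holds its last target.

## Working session

There is one attempt and no reset: what is moved stays moved. The work goes in short steps, Python scripts to look and compute and a tool call to move; the robot and the scene stay as the last step left them, time stands still between calls to the robot, and variables do not carry over. Pictures are saved under pics/ and viewed, and the job is handed in when it is done.

Besides the shell and the picture viewer there is one more tool, called after "Request:" as name(argument=value, ...), one argument or row to a line, values as JSON. carry_out: Moves the arm, as the interface text tells. Its arguments: {"type":"object","properties":{"moves":{"type":"array","items":{"type":"number"}},"fingers":{"type":"number"},"force":{"type":"number"}},"required":["moves"]}

```bash
ls; mkdir -p pics
python3 - <<'E'
from plant import get_obs, imaging, ticket, env
import cv2,numpy as np
o=get_obs(); print({k:np.round(v,3).tolist() for k,v in o.items()}, env.grasp_offset)
for n in ["scene","side","wrist"]:
    c=imaging.get_calibration(n); print(n,np.round(c["mtx"],1).tolist(),np.round(c["cam_to_world"],3).tolist())
    cv2.imwrite(f"pics/{n}0.png",imaging.read_camera(n))
E
```

```text
pics
{'time_s': 0.0, 'joint_pos': [1.162, 0.3, 1.522, -0.0, 1.321, -0.067], 'joint_velocities': [0.0, 0.0, -0.0, 0.0, 0.0, 0.001], 'joint_efforts': [0.001, -53.183, -35.273, 0.071, 0.025, -0.0], 'eef_pos': [0.184, 0.518, 0.205], 'orientation': [[-0.942, 0.335, -0.0], [0.335, 0.942, -0.001], [0.0, -0.001, -1.0]], 'ft_force': [0.0, -0.362, 0.335], 'moment': [-0.02, 0.011, 0.018], 'grip_width': 0.094} 0.0188
scene [[409.4, 0.0, 314.2], [0.0, 409.4, 199.6], [0.0, 0.0, 1.0]] [[0.837, 0.459, -0.298, 0.75], [0.547, -0.697, 0.464, -0.447], [0.006, -0.551, -0.834, 0.826], [0.0, 0.0, 0.0, 1.0]]
side [[469.7, 0.0, 327.6], [0.0, 469.7, 195.8], [0.0, 0.0, 1.0]] [[0.768, -0.378, 0.517, -0.048], [-0.64, -0.432, 0.635, -0.631], [-0.016, -0.819, -0.574, 0.601], [0.0, 0.0, 0.0, 1.0]]
wrist [[309.7, 0.0, 318.6], [0.0, 309.7, 200.2], [0.0, 0.0, 1.0]] [[0.336, 0.91, 0.244, 0.113], [0.942, -0.324, -0.087, 0.544], [-0.0, 0.259, -0.966, 0.384], [0.0, 0.0, 0.0, 1.0]]
```

View pics/scene0.png

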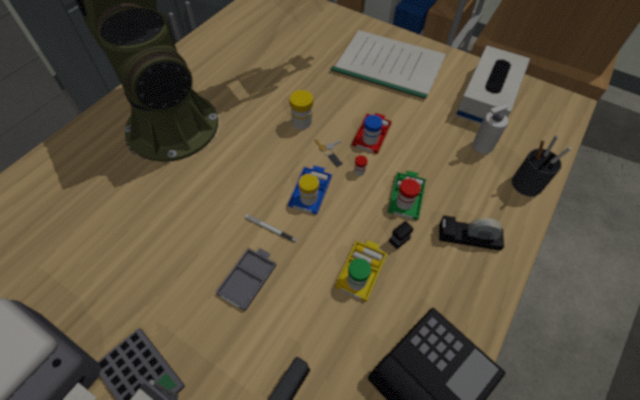

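View pics/side0.png

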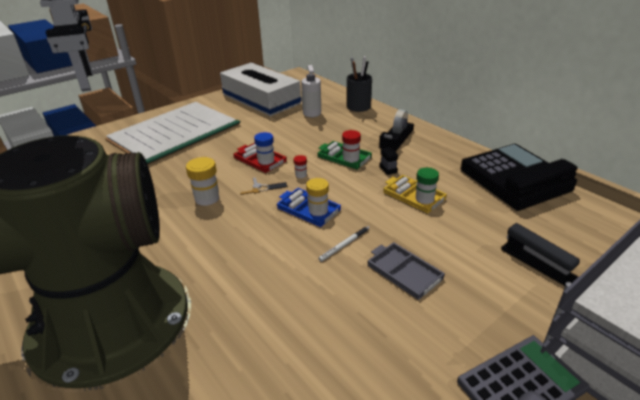

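View pics/wrist0.png

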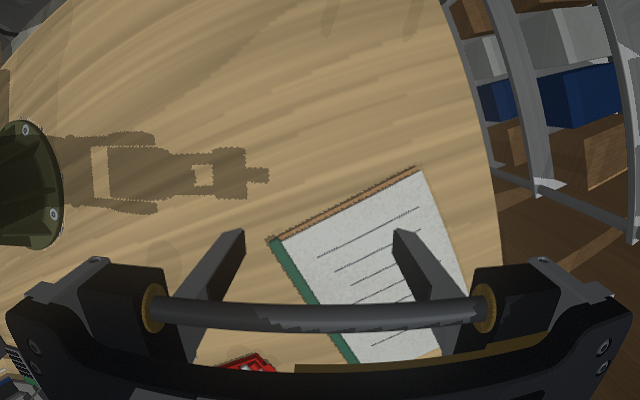

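Run:
```python
import cv2,numpy as np
for n,(x0,y0,x1,y1) in {"scene":(190,80,450,320),"side":(180,110,460,310)}.items():
    im=cv2.imread(f"pics/{n}0.png")[y0:y1,x0:x1]
    cv2.imwrite(f"pics/{n}0c.png",cv2.resize(im,None,fx=2.5,fy=2.5,interpolation=cv2.INTER_CUBIC))
```

```text
(no output)
```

View pics/scene0c.png

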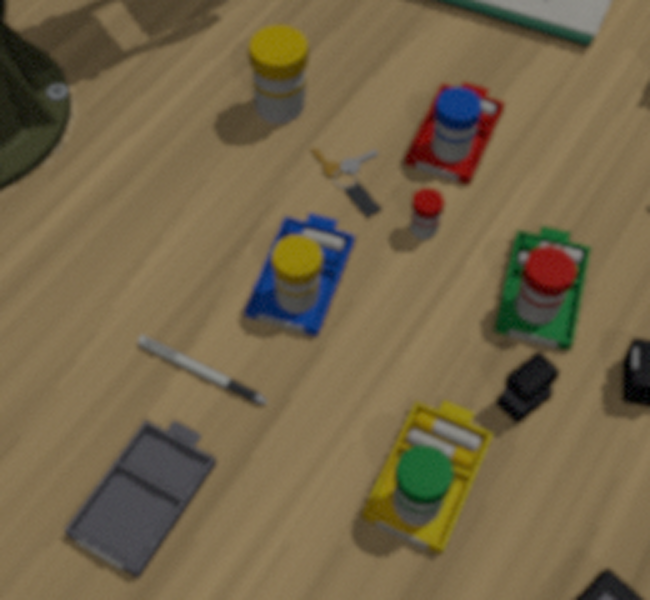

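View pics/side0c.png

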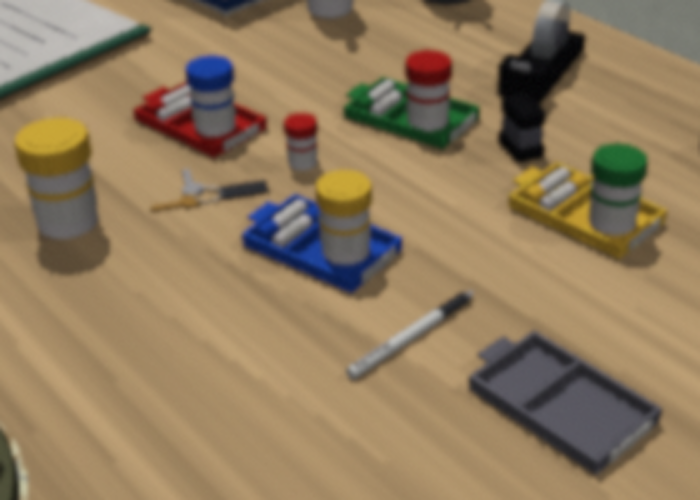

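```bash
cat > h.py <<'E'
import cv2,numpy as np
from plant import get_obs, imaging
HSV={'red':[((0,150,60),(6,255,255)),((174,150,60),(180,255,255))],'yellow':[((22,170,90),(32,255,255))],'blue':[((105,130,50),(125,255,255))],'green':[((60,110,40),(90,255,255))]}
def mask(im,c):
    h=cv2.cvtColor(im,cv2.COLOR_BGR2HSV); m=0
    for a,b in HSV[c]: m=m|cv2.inRange(h,np.array(a),np.array(b))
    return m
def ray(cal,uv,fish=False):
    K=cal['mtx'];T=cal['cam_to_world']; uv=np.atleast_2d(uv).astype(float)
    x=(uv-[K[0,2],K[1,2]])/[K[0,0],K[1,1]]
    if fish:
        r=np.linalg.norm(x,axis=1,keepdims=True); d=np.hstack([x/np.maximum(r,1e-9)*np.sin(r),np.cos(r)])
    else: d=np.hstack([x,np.ones((len(x),1))])
    return T[:3,3], d@T[:3,:3].T
def onplane(cal,uv,z,fish=False):
    c,d=ray(cal,uv,fish); return c+d*((z-c[2])/d[:,2:])
def tri(rs):
    A=0;b=0
    for c,d in rs:
        d=d/np.linalg.norm(d); P=np.eye(3)-np.outer(d,d); A=A+P; b=b+P@c
    return np.linalg.solve(A,b)
E
python3 - <<'E'
from h import *
C={n:imaging.get_calibration(n) for n in("scene","side")}
I={n:cv2.imread(f"pics/{n}0.png") for n in C}
for n in C:
  for c in HSV:
    m=mask(I[n],c); k,l,s,ce=cv2.connectedComponentsWithStats(m)
    for i in range(1,k):
        if s[i,4]>40: print(n,c,s[i].tolist(),ce[i].round(1).tolist())
E
```

```text
scene red [353, 121, 38, 32, 350] [370.4, 138.0]
scene red [355, 156, 12, 11, 107] [360.7, 160.9]
scene red [400, 179, 20, 19, 298] [409.3, 188.0]
scene yellow [290, 90, 23, 17, 318] [301.0, 98.3]
scene yellow [299, 175, 19, 16, 248] [308.3, 182.7]
scene yellow [335, 241, 52, 60, 883] [361.3, 270.0]
scene blue [397, 0, 37, 16, 275] [413.5, 6.7]
scene blue [365, 116, 17, 16, 224] [372.8, 123.1]
scene blue [302, 166, 24, 8, 90] [313.2, 169.8]
scene blue [289, 174, 42, 40, 437] [309.8, 196.6]
scene green [332, 68, 94, 29, 191] [379.9, 82.4]
scene green [389, 172, 35, 47, 492] [405.1, 198.0]
scene green [349, 259, 22, 22, 375] [359.2, 269.4]
scene green [159, 375, 16, 14, 122] [166.6, 381.7]
side red [342, 130, 18, 14, 207] [350.9, 136.5]
side red [234, 145, 36, 28, 315] [250.4, 160.0]
side red [273, 152, 13, 12, 81] [278.6, 157.4]
side red [294, 155, 12, 10, 101] [299.8, 159.7]
side yellow [187, 158, 28, 16, 328] [200.1, 165.1]
side yellow [385, 177, 13, 18, 111] [390.9, 185.2]
side yellow [307, 179, 21, 13, 220] [316.8, 184.8]
side yellow [399, 179, 25, 29, 163] [411.4, 194.3]
side blue [10, 20, 44, 31, 686] [32.0, 31.4]
side blue [44, 105, 50, 30, 791] [68.1, 119.5]
side blue [255, 133, 17, 13, 194] [263.3, 139.0]
side blue [278, 191, 62, 35, 688] [304.9, 208.9]
side green [147, 137, 56, 25, 73] [172.7, 149.8]
side green [319, 145, 51, 24, 338] [341.5, 156.8]
side green [418, 168, 20, 16, 260] [427.3, 175.8]
side green [522, 342, 57, 49, 906] [550.5, 366.4]
```

Run:
```python
from h import *
C={n:imaging.get_calibration(n) for n in("scene","side")}
I={n:cv2.imread(f"pics/{n}0.png") for n in C}
bb={'red':((400,179,20,19),(342,130,18,14)),'yellow':((299,175,19,16),(307,179,21,13)),'blue':((365,116,17,16),(255,133,17,13)),'green':((349,259,22,22),(418,168,20,16)),'BIGyellow':((290,90,23,17),(187,158,28,16)),'smallred':((355,156,12,11),(294,155,12,10))}
for c,(a,b) in bb.items():
    r=[]
    f=lambda q:(q[0]+(q[2]-1)/2,q[1]+(q[3]-1)/2)
    for n,q in(("scene",a),("side",b)):
        o,d=ray(C[n],f(q)); r.append((o,d[0]))
    print(c,tri(r).round(4), [onplane(C[n],f(q),.063)[0][:2].round(4).tolist() for n,q in(("scene",a),("side",b))])
n='scene'
rois={'red':(345,108,398,158),'green':(380,165,430,222),'blue':(280,160,336,217),'yellow':(330,235,392,305),'grey':(212,243,280,312)}
for c,(x0,y0,x1,y1) in rois.items():
    im=I[n]; 
    if c=='grey':
        h=cv2.cvtColor(im,cv2.COLOR_BGR2HSV); m=((h[...,1]<75)&(h[...,2]<130)).astype(np.uint8)*255
    else: m=mask(im,c)
    z=np.zeros_like(m); z[y0:y1,x0:x1]=m[y0:y1,x0:x1]
    k,l,s,ce=cv2.connectedComponentsWithStats(z)
    for i in range(1,k):
        if s[i,4]<25: z[l==i]=0
    yx=np.argwhere(z)[:,::-1]
    P=onplane(C[n],yx,.010)[:,:2]*1000
    hull=cv2.convexHull(P.astype(np.float32))
    print(c,[np.round(v,1) for v in cv2.minAreaRect(hull)], cv2.boxPoints(cv2.minAreaRect(hull)).round(0).tolist())
```

```text
red [0.6422 0.1238 0.0614] [[0.6423, 0.1231], [0.64, 0.1209]]
yellow [0.4425 0.0057 0.0666] [[0.4406, 0.0086], [0.4457, 0.0089]]
blue [0.4753 0.2562 0.0605] [[0.4762, 0.2541], [0.4729, 0.252]]
green [ 0.6465 -0.1141  0.0614] [[0.6463, -0.1137], [0.6442, -0.1169]]
BIGyellow [0.2861 0.2081 0.0849] [[0.2709, 0.2298], [0.3, 0.2401]]
smallred [0.503  0.147  0.0404] [[0.51, 0.1301], [0.4807, 0.1154]]
red [array([469.5, 271.1]), array([ 72.3, 121.5]), np.float64(10.1)] [[423.0, 325.0], [444.0, 205.0], [516.0, 218.0], [495.0, 337.0]]
green [array([635.8, 146.7]), array([ 70. , 132.3]), np.float64(16.7)] [[583.0, 200.0], [621.0, 73.0], [688.0, 93.0], [650.0, 220.0]]
blue [array([432.7,  31.4]), array([ 71.1, 131.7]), np.float64(14.7)] [[382.0, 86.0], [415.0, -41.0], [484.0, -23.0], [450.0, 104.0]]
yellow [array([640.2, -82.3]), array([ 73.6, 132.5]), np.float64(7.4)] [[595.0, -21.0], [612.0, -153.0], [685.0, -143.0], [668.0, -12.0]]
grey [array([ 446.9, -233.4]), array([ 77.8, 135.9]), np.float64(3.4)] [[404.0, -168.0], [412.0, -304.0], [490.0, -299.0], [482.0, -163.0]]
```

Request:
carry_out(
  moves=[-0.025,-0.025,-0.03,-3,-0.065,-0.065,-0.06,-6,-0.11,-0.11,-0.1,-10,-0.155,-0.155,-0.1,-14,-0.2,-0.2,-0.1,-17,-0.245,-0.245,-0.1,-19.6,-0.29,-0.29,-0.1,-19.6,-0.325,-0.328,-0.1,-19.6],
  fingers=-1,
  force=15,
)

```text
time_s: 1.15
eef_pos: [0.3785, 0.1038, 0.3055]
orientation: [[-1.0, -0.0, 0.0], [-0.0, 1.0, 0.0], [-0.0, 0.0, -1.0]]
ft_force: [1.2, 0.4, 0.0]
grip_width: 0.0942
```

```bash
cat > w.py <<'E'
import sys
from h import *
n=sys.argv[1]; cal=imaging.get_calibration("wrist"); im=imaging.read_camera("wrist")
cv2.imwrite(f"pics/{n}.png",im); np.savez(f"pics/{n}.npz",**cal)
o=get_obs(); print({k:np.round(o[k],4).tolist() for k in("time_s","eef_pos","orientation","ft_force","grip_width","joint_pos")})
E
python3 w.py w1
```

```text
{'time_s': 1.2, 'eef_pos': [0.3805, 0.0981, 0.3053], 'orientation': [[-1.0, 0.005, 0.0002], [0.005, 1.0, -0.0018], [-0.0002, -0.0018, -1.0]], 'ft_force': [0.5615, -2.1393, 0.1977], 'grip_width': 0.0937, 'joint_pos': [0.1604, -0.1255, 1.753, -0.0018, 1.5142, -1.4053]}
```

View pics/w1.png

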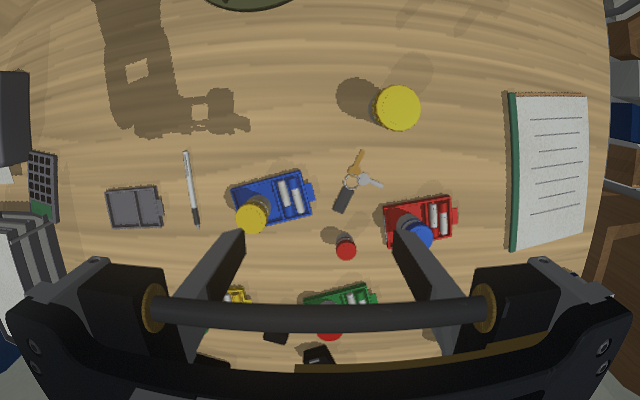

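```bash
cat > tray.py <<'E'
import sys
from h import *
# rectify wrist image onto plane z, 1 mm/px, ; returns fn
def proj(cal,P):
    T=np.linalg.inv(cal['cam_to_world']); p=P@T[:3,:3].T+T[:3,3]
    r=np.hypot(p[:,0],p[:,1]); th=np.arctan2(r,p[:,2]); K=cal['mtx']
    return np.stack([K[0,0]*th*p[:,0]/r+K[0,2],K[1,1]*th*p[:,1]/r+K[1,2]],1)
def rect(cal,im,z,x0,x1,y0,y1,s=1.0): # mm; rows = x, cols = y
    X,Y=np.meshgrid(np.arange(x0,x1,s),np.arange(y0,y1,s),indexing='ij')
    q=proj(cal,np.stack([X.ravel(),Y.ravel(),np.full(X.size,z)],1)/[1000,1000,1]).astype(np.float32)
    return cv2.remap(im,q[:,0].reshape(X.shape),q[:,1].reshape(X.shape),cv2.INTER_LINEAR)
def load(n): return dict(np.load(f"pics/{n}.npz")),cv2.imread(f"pics/{n}.png")
E
python3 - <<'E'
from tray import *
cal,im=load('w1')
r=rect(cal,im,.007,250,600,-350,400)
cv2.imwrite("pics/r1.png",r)
E
```

```text
(no output)
```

View pics/r1.png

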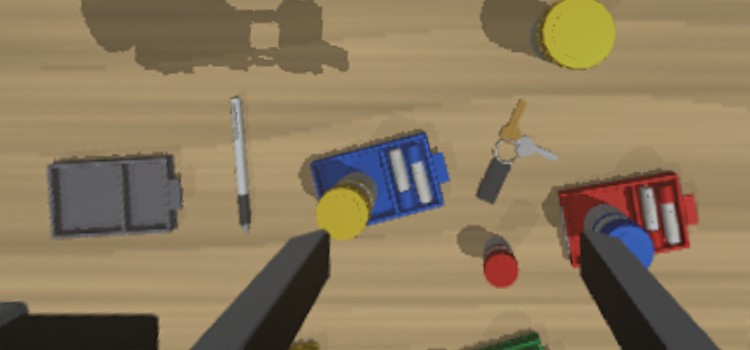

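Request:
carry_out(
  moves=[-0.015,-0.005,0,0,-0.05,-0.015,0,0,-0.09,-0.03,0,0,-0.13,-0.045,0,0,-0.17,-0.06,0,0,-0.2,-0.075,0,0,-0.22,-0.08,0,0,-0.22,-0.08,0,0],
)

```text
time_s: 2.2
eef_pos: [0.5989, 0.0272, 0.304]
orientation: [[-1.0, -0.002, -0.002], [-0.002, 1.0, 0.0], [0.002, 0.0, -1.0]]
ft_force: [0.9, 0.5, -0.5]
grip_width: 0.0941
```

```bash
python3 w.py w2
python3 - <<'E'
from tray import *
cal,im=load('w2')
cv2.imwrite("pics/r2.png",rect(cal,im,.007,350,800,-350,400))
E
```

```text
{'time_s': 2.25, 'eef_pos': [0.5982, 0.0273, 0.3045], 'orientation': [[-1.0, -0.002, -0.0013], [-0.002, 1.0, 0.0002], [0.0013, 0.0002, -1.0]], 'ft_force': [-1.0017, -0.427, -0.2546], 'grip_width': 0.0939, 'joint_pos': [-0.0157, 0.3633, 1.2111, 0.0001, 1.5685, -1.5884]}
```

View pics/r2.png

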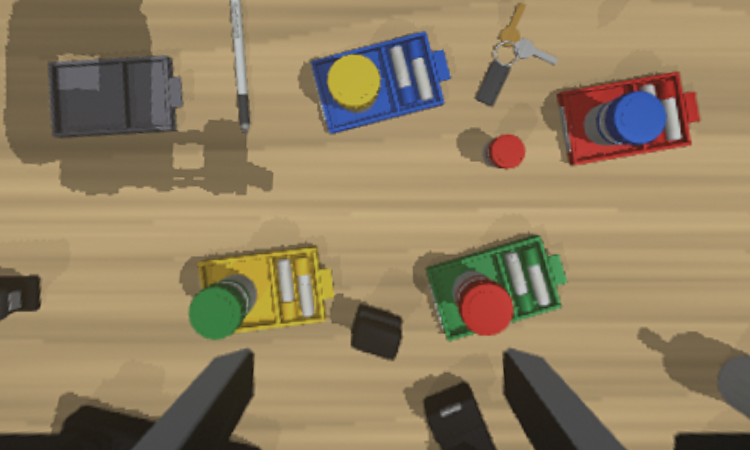

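```bash
cat > lids.py <<'E'
import sys
from tray import *
cal,im=load(sys.argv[1]); z=float(sys.argv[2]) if len(sys.argv)>2 else .072
r=rect(cal,im,z,350,800,-350,400)
for c in HSV:
    m=cv2.morphologyEx(mask(r,c),cv2.MORPH_OPEN,cv2.getStructuringElement(2,(19,19)))
    k,l,s,ce=cv2.connectedComponentsWithStats(m)
    for i in range(1,k):
        if s[i,4]>500:
            (cx,cy),rad=cv2.minEnclosingCircle(np.argwhere(l==i)[:,::-1].astype(np.float32))
            print(c,'x %.1f y %.1f'%(ce[i][1]+350,ce[i][0]-350),'enc x %.1f y %.1f r %.1f'%(cy+350,cx-350,rad),s[i].tolist())
cv2.imwrite(f"pics/{sys.argv[1]}_l.png",r)
E
python3 lids.py w2
```

```text
red x 461.5 y 201.9 enc x 462.1 y 203.1 r 15.6 [538, 99, 30, 28, 597]
red x 504.1 y 139.4 enc x 504.0 y 139.4 r 14.9 [475, 140, 30, 29, 681]
red x 639.1 y 120.7 enc x 639.1 y 120.4 r 24.1 [448, 266, 46, 48, 1692]
yellow x 443.7 y 6.9 enc x 443.6 y 7.0 r 22.5 [336, 72, 43, 45, 1522]
yellow x 627.1 y -67.5 enc x 624.0 y -66.0 r 35.6 [259, 242, 52, 66, 1788]
blue x 474.8 y 252.9 enc x 475.0 y 252.9 r 22.9 [581, 103, 45, 45, 1607]
green x 643.7 y -112.8 enc x 643.4 y -112.6 r 22.1 [216, 272, 44, 44, 1484]
```

Request:
carry_out(
  moves=[0.02,-0.003,0.01,0,0.06,-0.01,0.04,0,0.1,-0.015,0.08,0,0.135,-0.02,0.12,0,0.155,-0.02,0.16,0,0.155,-0.02,0.18,0,0.155,-0.02,0.18,0,0.155,-0.02,0.18,0],
)

```text
time_s: 3.25
eef_pos: [0.4436, 0.0062, 0.1265]
orientation: [[-1.0, -0.001, 0.002], [-0.001, 1.0, -0.0], [-0.002, -0.0, -1.0]]
ft_force: [0.0, 0.3, 0.5]
grip_width: 0.0941
```

```bash
python3 w.py w3; python3 lids.py w3 | grep yell; python3 -c "
import cv2
from plant import imaging
cv2.imwrite('pics/s3.png',imaging.read_camera('side')[100:300,180:460].repeat(2,0).repeat(2,1))"
```

```text
{'time_s': 3.3, 'eef_pos': [0.4437, 0.0061, 0.1265], 'orientation': [[-1.0, -0.0009, 0.0018], [-0.0009, 1.0, -0.0001], [-0.0018, -0.0001, -1.0]], 'ft_force': [0.8387, 0.0825, -0.3001], 'grip_width': 0.0942, 'joint_pos': [-0.0688, 0.1514, 1.9006, 0.0, 1.0878, -1.6405]}
yellow x 441.6 y 6.0 enc x 441.6 y 5.6 r 22.1 [335, 70, 43, 44, 1495]
```

View pics/w3.png

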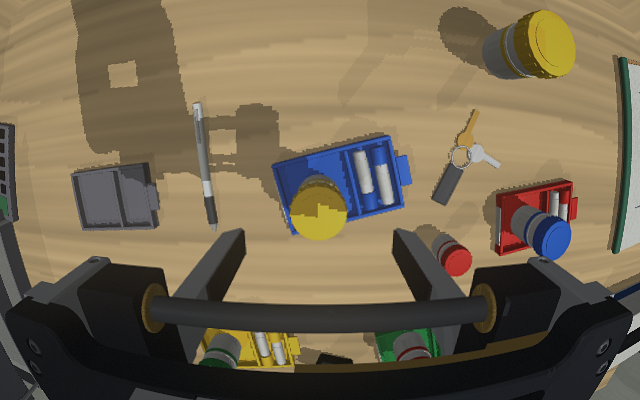

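View pics/s3.png

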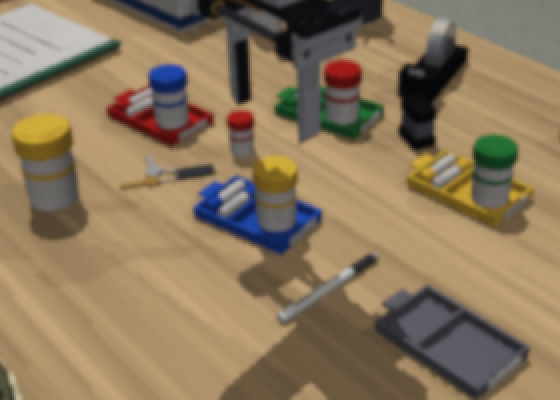

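Request:
carry_out(
  moves=[0.001,0,0.01,0,0.001,0,0.03,0,0.001,0,0.05,0,0.001,0,0.065,0,0.001,0,0.075,0,0.001,0,0.082,0,0.001,0,0.082,0,0.001,0,0.082,0],
)

```text
time_s: 4.35
eef_pos: [0.4425, 0.0058, 0.0438]
orientation: [[-1.0, -0.0, 0.001], [-0.0, 1.0, -0.0], [-0.001, -0.0, -1.0]]
ft_force: [-0.0, -0.8, -0.3]
grip_width: 0.0938
```

Request:
carry_out(
  moves=[0,0,0,0,0,0,0,0,0,0,0,0,0,0,0,0,0,0,0,0,0,0,0,0,0,0,0,0,0,0,0,0],
  fingers=1,
  force=15,
)

```text
time_s: 5.35
eef_pos: [0.4422, 0.0058, 0.0434]
orientation: [[-1.0, -0.0, -0.0], [-0.0, 1.0, 0.0], [0.0, 0.0, -1.0]]
ft_force: [0.0, 0.1, 0.8]
grip_width: 0.0459
```

```bash
python3 w.py w4;python3 -c "
import cv2
from plant import imaging
cv2.imwrite('pics/s4.png',imaging.read_camera('side')[100:300,180:460].repeat(2,0).repeat(2,1))"
```

```text
{'time_s': 5.4, 'eef_pos': [0.4422, 0.0058, 0.0435], 'orientation': [[-1.0, -0.0003, 0.0], [-0.0003, 1.0, 0.0], [-0.0, 0.0, -1.0]], 'ft_force': [0.1019, 1.3364, 0.2966], 'grip_width': 0.0456, 'joint_pos': [-0.0697, 0.2854, 1.9684, 0.0001, 0.8878, -1.6409]}
```

View pics/s4.png

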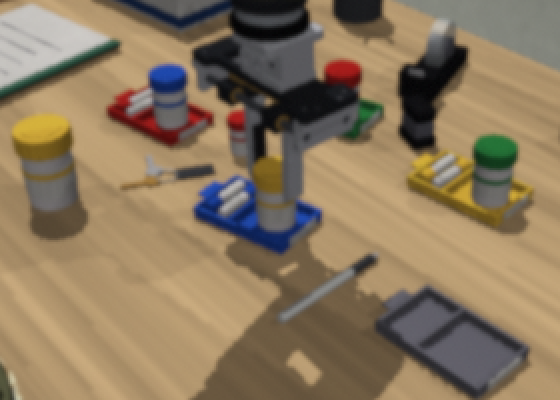

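View pics/w4.png

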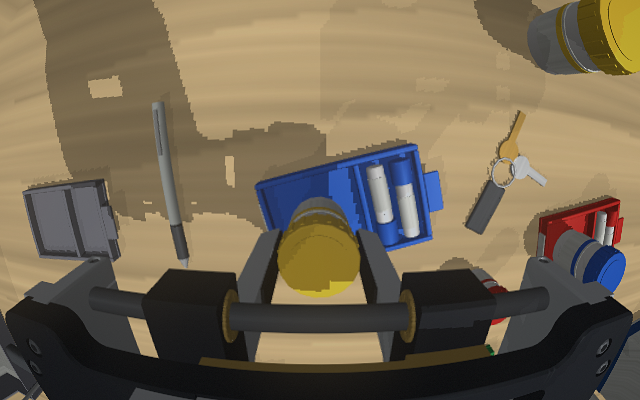

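Request:
carry_out(
  moves=[0,0,-0.005,0,0,0,-0.015,0,0,0,-0.035,0,0,0,-0.055,0,0,0,-0.075,0,0,0,-0.09,0,0,0,-0.1,0,0,0,-0.1,0],
)

```text
time_s: 6.45
eef_pos: [0.4424, 0.0058, 0.1438]
orientation: [[-1.0, -0.0, 0.001], [-0.0, 1.0, -0.0], [-0.001, -0.0, -1.0]]
ft_force: [0.5, -0.3, -2.0]
grip_width: 0.0454
```

Request:
carry_out(
  moves=[0,-0.01,0,0,0,-0.035,0,0,0,-0.07,0,0,0,-0.11,0,0,0,-0.15,0,0,-0.005,-0.185,0,0,-0.005,-0.22,0,0,-0.005,-0.245,0,0],
)

```text
time_s: 7.45
eef_pos: [0.4466, -0.241, 0.1426]
orientation: [[-1.0, 0.001, -0.001], [0.001, 1.0, 0.001], [0.001, 0.001, -1.0]]
ft_force: [-0.6, -0.2, -0.6]
grip_width: 0.0457
```

Request:
carry_out(
  moves=[0,-0.015,0,0,0,-0.02,0,0,0,-0.02,0.005,0,0,-0.02,0.02,0,0,-0.02,0.035,0,0,-0.02,0.05,0,0,-0.02,0.06,0,0,-0.02,0.06,0],
)

```text
time_s: 8.45
eef_pos: [0.447, -0.259, 0.0826]
orientation: [[-1.0, -0.0, -0.001], [-0.0, 1.0, 0.001], [0.001, 0.001, -1.0]]
ft_force: [-0.3, -0.0, -0.5]
grip_width: 0.0458
```

```bash
python3 w.py w5;python3 -c "
import cv2
from plant import imaging
cv2.imwrite('pics/s5.png',imaging.read_camera('side')[100:330,200:480].repeat(2,0).repeat(2,1))"
```

```text
{'time_s': 8.5, 'eef_pos': [0.4473, -0.2592, 0.0833], 'orientation': [[-1.0, -0.0003, -0.0002], [-0.0003, 1.0, 0.0002], [0.0002, 0.0002, -1.0]], 'ft_force': [0.2972, 0.2337, -0.7539], 'grip_width': 0.0457, 'joint_pos': [-0.5961, 0.3657, 1.7403, 0.0, 1.0359, -2.1672]}
```

View pics/s5.png

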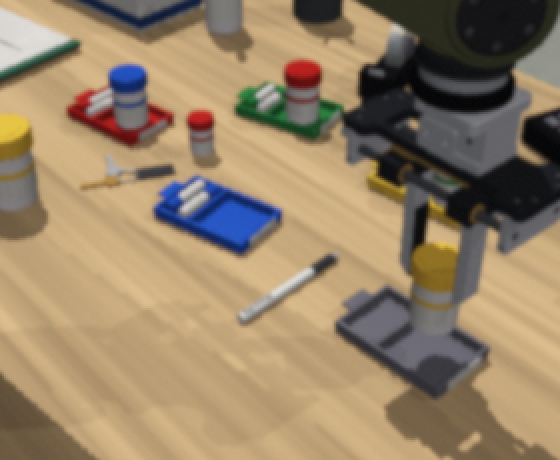

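View pics/w5.png

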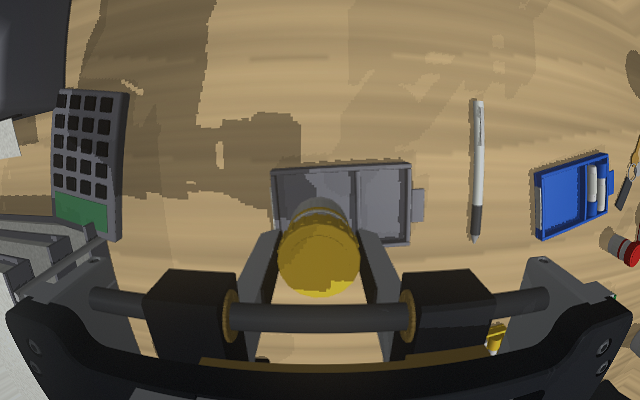

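Request:
carry_out(
  moves=[0,0,0.008,0,0,0,0.018,0,0,0,0.027,0,0,0,0.033,0,0,0,0.036,0,0,0,0.038,0,0,0,0.039,0,0,0,0.039,0],
)

```text
time_s: 9.55
eef_pos: [0.4473, -0.2592, 0.0445]
orientation: [[-1.0, -0.0, 0.0], [-0.0, 1.0, -0.0], [-0.0, -0.0, -1.0]]
ft_force: [-0.7, 0.1, -1.5]
grip_width: 0.0458
```

Request:
carry_out(
  moves=[0,0,0.0005,0,0,0,0.001,0,0,0,0.001,0,0,0,0.0012,0,0,0,0.0012,0,0,0,0.0012,0,0,0,0.0012,0,0,0,0.0012,0],
)

```text
time_s: 10.55
eef_pos: [0.4474, -0.2593, 0.0434]
orientation: [[-1.0, -0.0, 0.0], [-0.0, 1.0, -0.0], [-0.0, -0.0, -1.0]]
ft_force: [-1.5, 1.2, 4.7]
grip_width: 0.0452
```

Request:
carry_out(
  moves=[0,0,0,0,0,0,0,0,0,0,0,0,0,0,0,0,0,0,0,0,0,0,0,0,0,0,0,0,0,0,0,0],
  fingers=-1,
)

```text
time_s: 11.55
eef_pos: [0.4473, -0.2592, 0.0433]
orientation: [[-1.0, -0.0, -0.0], [-0.0, 1.0, -0.0], [0.0, -0.0, -1.0]]
ft_force: [0.8, 0.1, 0.6]
grip_width: 0.0935
```

```bash
python3 w.py w6;python3 -c "
import cv2
from plant import imaging
cv2.imwrite('pics/s6.png',imaging.read_camera('side')[100:330,200:480].repeat(2,0).repeat(2,1))"
```

```text
{'time_s': 11.6, 'eef_pos': [0.4473, -0.2592, 0.0432], 'orientation': [[-1.0, -0.0003, -0.0], [-0.0003, 1.0, 0.0], [0.0, 0.0, -1.0]], 'ft_force': [0.6698, 0.6868, 0.6795], 'grip_width': 0.0939, 'joint_pos': [-0.5961, 0.4263, 1.7652, -0.0, 0.9501, -2.1672]}
```

View pics/s6.png

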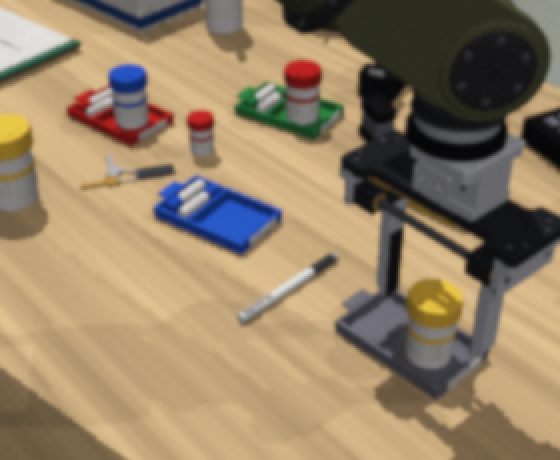

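Request:
carry_out(
  moves=[0,0,-0.01,0,0,0,-0.03,0,0,0,-0.06,0,0,0,-0.09,0,0,0.01,-0.11,0,0,0.04,-0.12,0,0,0.08,-0.12,0,0,0.12,-0.12,0],
)

```text
time_s: 12.65
eef_pos: [0.4471, -0.1381, 0.1641]
orientation: [[-1.0, 0.0, 0.001], [0.0, 1.0, -0.0], [-0.001, -0.0, -1.0]]
ft_force: [1.6, 0.1, 0.5]
grip_width: 0.0939
```

Request:
carry_out(
  moves=[0,0.045,0,0,0,0.095,0,0,0,0.145,0,0,-0.01,0.195,0,0,-0.02,0.245,0,0,-0.028,0.29,0,0,-0.028,0.335,0,0,-0.028,0.37,0,0],
)

```text
time_s: 13.65
eef_pos: [0.4749, 0.2325, 0.1639]
orientation: [[-1.0, -0.001, 0.001], [-0.001, 1.0, 0.0], [-0.001, 0.0, -1.0]]
ft_force: [0.7, -0.1, -0.8]
grip_width: 0.0938
```

Request:
carry_out(
  moves=[0,0.015,0,0,0,0.022,0.01,0,0,0.022,0.03,0,0,0.022,0.04,0,0,0.022,0.04,0,0,0.022,0.04,0,0,0.022,0.04,0,0,0.022,0.04,0],
)

```text
time_s: 14.65
eef_pos: [0.4753, 0.2528, 0.1236]
orientation: [[-1.0, -0.0, 0.001], [-0.0, 1.0, 0.0], [-0.001, 0.0, -1.0]]
ft_force: [-0.2, 0.2, -0.0]
grip_width: 0.0937
```

```bash
python3 w.py w7; python3 lids.py w7 | grep blue
```

```text
{'time_s': 14.7, 'eef_pos': [0.4752, 0.2528, 0.1235], 'orientation': [[-1.0, -0.0004, 0.0004], [-0.0004, 1.0, 0.0001], [-0.0004, 0.0001, -1.0]], 'ft_force': [-0.2143, -1.074, -0.3544], 'grip_width': 0.0942, 'joint_pos': [0.4209, 0.3558, 1.6475, -0.0001, 1.1379, -1.1502]}
blue x 430.8 y 61.1 enc x 431.0 y 60.5 r 33.2 [382, 51, 58, 61, 2665]
blue x 473.4 y 254.2 enc x 473.3 y 254.2 r 22.5 [583, 101, 44, 45, 1558]
```

View pics/w7.png

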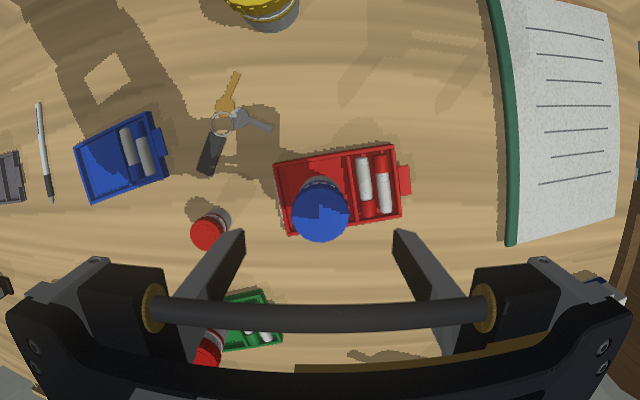

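Request:
carry_out(
  moves=[0.001,0.001,0.01,0,0.001,0.001,0.03,0,0.001,0.001,0.05,0,0.001,0.001,0.065,0,0.001,0.001,0.075,0,0.001,0.001,0.08,0,0.001,0.001,0.08,0,0.001,0.001,0.08,0],
)

```text
time_s: 15.7
eef_pos: [0.4744, 0.2539, 0.0437]
orientation: [[-1.0, -0.0, 0.001], [-0.0, 1.0, 0.0], [-0.001, 0.0, -1.0]]
ft_force: [-0.3, 0.6, -0.2]
grip_width: 0.0944
```

Request:
carry_out(
  moves=[0,0,0,0,0,0,0,0,0,0,0,0,0,0,0,0,0,0,0,0,0,0,0,0,0,0,0,0,0,0,0,0],
  fingers=1,
)

```text
time_s: 16.7
eef_pos: [0.4742, 0.2538, 0.0433]
orientation: [[-1.0, -0.0, 0.0], [-0.0, 1.0, -0.0], [-0.0, -0.0, -1.0]]
ft_force: [0.9, 0.5, 0.3]
grip_width: 0.0456
```

Request:
carry_out(
  moves=[0,0,-0.005,0,0,0,-0.015,0,0,0,-0.035,0,0,0,-0.055,0,0,0,-0.075,0,0,0,-0.09,0,0,0,-0.1,0,0,0,-0.1,0],
)

```text
time_s: 17.7
eef_pos: [0.4743, 0.2538, 0.1437]
orientation: [[-1.0, -0.0, 0.001], [-0.0, 1.0, 0.0], [-0.001, 0.0, -1.0]]
ft_force: [0.6, -0.1, 0.2]
grip_width: 0.0458
```

Request:
carry_out(
  moves=[0,-0.01,0,0,0.005,-0.035,0,0,0.012,-0.07,0,0,0.02,-0.11,0,0,0.027,-0.15,0,0,0.033,-0.185,0,0,0.036,-0.215,0,0,0.036,-0.235,0,0],
)

```text
time_s: 18.7
eef_pos: [0.4375, 0.0172, 0.1427]
orientation: [[-1.0, 0.001, -0.001], [0.001, 1.0, -0.0], [0.001, -0.0, -1.0]]
ft_force: [0.3, -0.2, -1.1]
grip_width: 0.0455
```

Request:
carry_out(
  moves=[0,-0.008,0,0,0,-0.012,0,0,0,-0.012,0.005,0,0,-0.012,0.02,0,0,-0.012,0.035,0,0,-0.012,0.05,0,0,-0.012,0.06,0,0,-0.012,0.06,0],
)

```text
time_s: 19.7
eef_pos: [0.4379, 0.0068, 0.0825]
orientation: [[-1.0, -0.0, -0.001], [-0.0, 1.0, 0.0], [0.001, 0.0, -1.0]]
ft_force: [-0.8, 0.9, -0.1]
grip_width: 0.0453
```

```bash
python3 w.py w8;python3 -c "
import cv2
from plant import imaging
cv2.imwrite('pics/s8.png',imaging.read_camera('side')[100:330,200:480].repeat(2,0).repeat(2,1))"
```

```text
{'time_s': 19.75, 'eef_pos': [0.4382, 0.0068, 0.0831], 'orientation': [[-1.0, -0.0003, -0.0004], [-0.0003, 1.0, 0.0], [0.0004, 0.0, -1.0]], 'ft_force': [-0.1043, 0.2657, -0.3758], 'grip_width': 0.046, 'joint_pos': [-0.0681, 0.2075, 1.9521, -0.0, 0.9824, -1.6392]}
```

View pics/s8.png

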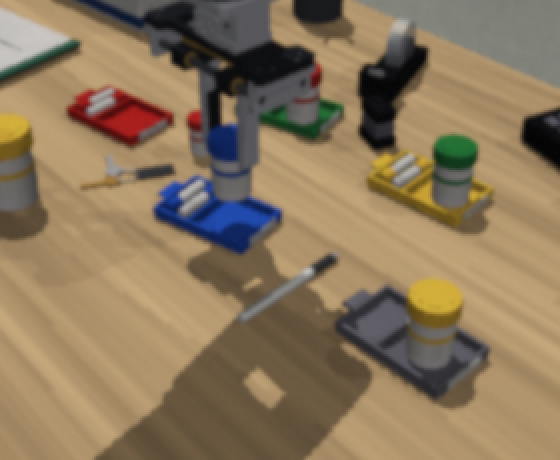

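View pics/w8.png

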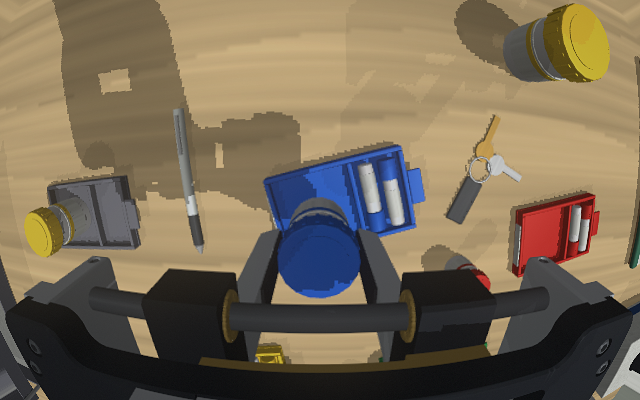

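Request:
carry_out(
  moves=[0,0,0.008,0,0,0,0.018,0,0,0,0.028,0,0,0,0.034,0,0,0,0.037,0,0,0,0.0385,0,0,0,0.0395,0,0,0,0.04,0],
)

```text
time_s: 20.8
eef_pos: [0.4383, 0.0068, 0.0434]
orientation: [[-1.0, -0.0, 0.0], [-0.0, 1.0, 0.0], [-0.0, 0.0, -1.0]]
ft_force: [0.9, -0.0, -1.0]
grip_width: 0.0457
```

Request:
carry_out(
  moves=[0,0,0,0,0,0,0,0,0,0,0,0,0,0,0,0,0,0,0,0,0,0,0,0,0,0,0,0,0,0,0,0],
)

```text
time_s: 21.8
eef_pos: [0.4382, 0.0068, 0.0432]
orientation: [[-1.0, -0.0, -0.0], [-0.0, 1.0, 0.0], [0.0, 0.0, -1.0]]
ft_force: [-0.2, 0.8, -0.4]
grip_width: 0.0459
```

Request:
carry_out(
  moves=[0,0,0.0003,0,0,0,0.0006,0,0,0,0.0008,0,0,0,0.0008,0,0,0,0.0008,0,0,0,0.0008,0,0,0,0.0008,0,0,0,0.0008,0],
)

```text
time_s: 22.8
eef_pos: [0.4386, 0.0068, 0.0432]
orientation: [[-1.0, -0.0, 0.001], [-0.0, 1.0, -0.0], [-0.001, -0.0, -1.0]]
ft_force: [-3.6, 0.8, 12.6]
grip_width: 0.0458
```

Request:
carry_out(
  moves=[0,0,0,0,0,0,0,0,0,0,0,0,0,0,0,0,0,0,0,0,0,0,0,0,0,0,0,0,0,0,0,0],
  fingers=-1,
)

```text
time_s: 23.8
eef_pos: [0.4382, 0.0068, 0.0425]
orientation: [[-1.0, -0.0, 0.0], [-0.0, 1.0, 0.0], [-0.0, 0.0, -1.0]]
ft_force: [-0.1, 0.5, 0.6]
grip_width: 0.0936
```

Request:
carry_out(
  moves=[0,0,-0.01,0,0,0,-0.03,0,0,0,-0.06,0,0,0,-0.09,0,-0.01,0.005,-0.11,0,-0.04,0.02,-0.12,0,-0.08,0.045,-0.12,0,-0.12,0.07,-0.12,0],
)

```text
time_s: 24.8
eef_pos: [0.5594, 0.0776, 0.1635]
orientation: [[-1.0, -0.0, 0.001], [-0.0, 1.0, 0.0], [-0.001, 0.0, -1.0]]
ft_force: [-0.1, -0.9, 0.7]
grip_width: 0.0943
```

Request:
carry_out(
  moves=[-0.03,0.015,0,0,-0.06,0.033,0,0,-0.081,0.044,0.005,0,-0.081,0.044,0.02,0,-0.081,0.044,0.035,0,-0.081,0.044,0.04,0,-0.081,0.044,0.04,0,-0.081,0.044,0.04,0],
)

```text
time_s: 25.8
eef_pos: [0.6393, 0.1207, 0.1232]
orientation: [[-1.0, -0.0, 0.001], [-0.0, 1.0, 0.0], [-0.001, 0.0, -1.0]]
ft_force: [0.1, -0.1, -0.1]
grip_width: 0.0939
```

```bash
python3 w.py w9; python3 lids.py w9; python3 -c "
import cv2
from plant import imaging
cv2.imwrite('pics/s9.png',imaging.read_camera('side')[80:310,200:480].repeat(2,0).repeat(2,1))"
```

```text
{'time_s': 25.85, 'eef_pos': [0.6393, 0.1208, 0.1232], 'orientation': [[-1.0, -0.0002, 0.001], [-0.0002, 1.0, 0.0001], [-0.001, 0.0001, -1.0]], 'ft_force': [-0.1485, 0.0896, -0.5723], 'grip_width': 0.0935, 'joint_pos': [0.1304, 0.5934, 1.2962, -0.0, 1.251, -1.4406]}
red x 491.5 y 224.2 enc x 491.3 y 223.3 r 36.8 [542, 110, 64, 65, 3333]
red x 509.7 y 144.2 enc x 509.8 y 144.0 r 14.3 [481, 146, 28, 29, 621]
red x 639.2 y 122.2 enc x 638.9 y 122.0 r 23.5 [451, 266, 44, 47, 1651]
yellow x 453.6 y -233.4 enc x 453.4 y -233.4 r 22.7 [99, 84, 41, 42, 1202]
yellow x 641.8 y -36.7 enc x 643.0 y -36.5 r 14.8 [299, 279, 30, 25, 551]
blue x 478.6 y 61.0 enc x 479.5 y 61.5 r 18.1 [394, 117, 36, 25, 668]
blue x 488.5 y 18.3 enc x 487.5 y 19.0 r 13.9 [356, 126, 27, 25, 503]
green x 644.0 y -111.9 enc x 644.2 y -111.5 r 22.4 [217, 272, 43, 44, 1507]
```

View pics/w9.png

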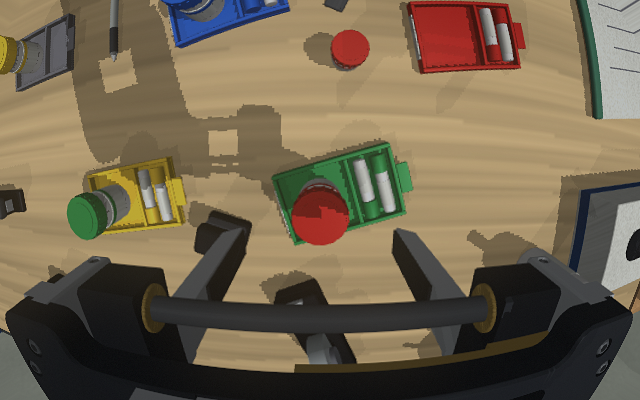

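View pics/s9.png

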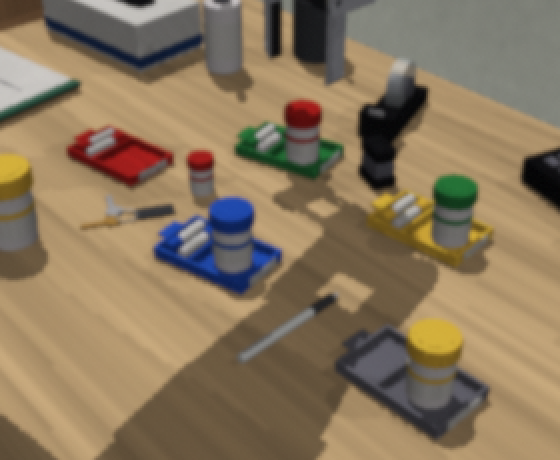

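Request:
carry_out(
  moves=[0,0.001,0,0,0,0.001,0.005,0,0,0.001,0.02,0,0,0.001,0.04,0,0,0.001,0.06,0,0,0.001,0.075,0,0,0.001,0.0797,0,0,0.001,0.0797,0],
  fingers=-0.5,
)

```text
time_s: 26.9
eef_pos: [0.6393, 0.1218, 0.0427]
orientation: [[-1.0, -0.0, 0.0], [-0.0, 1.0, -0.0], [-0.0, -0.0, -1.0]]
ft_force: [0.3, 1.5, -0.1]
grip_width: 0.0707
```

Request:
carry_out(
  moves=[0,0,0,0,0,0,0,0,0,0,0,0,0,0,0,0,0,0,0,0,0,0,0,0,0,0,0,0,0,0,0,0],
  fingers=1,
)

```text
time_s: 27.9
eef_pos: [0.6394, 0.1219, 0.0431]
orientation: [[-1.0, -0.0, 0.001], [-0.0, 1.0, 0.0], [-0.001, 0.0, -1.0]]
ft_force: [-0.6, -0.6, 4.9]
grip_width: 0.0457
```

Request:
carry_out(
  moves=[0,0,-0.005,0,0,0,-0.015,0,0,0,-0.035,0,0,0,-0.055,0,0,0,-0.075,0,0,0,-0.09,0,0,0,-0.1,0,0,0,-0.1,0],
)

```text
time_s: 28.9
eef_pos: [0.6394, 0.1219, 0.1433]
orientation: [[-1.0, -0.0, 0.001], [-0.0, 1.0, 0.0], [-0.001, 0.0, -1.0]]
ft_force: [-0.8, -0.4, -1.2]
grip_width: 0.0458
```

Request:
carry_out(
  moves=[0.008,0.006,0,0,0.03,0.024,0,0,0.06,0.047,0,0,0.09,0.071,0,0,0.12,0.094,0,0,0.145,0.114,0,0,0.16,0.127,0,0,0.168,0.132,0,0],
)

```text
time_s: 29.9
eef_pos: [0.4704, 0.2543, 0.1426]
orientation: [[-1.0, -0.001, -0.0], [-0.001, 1.0, -0.0], [0.0, -0.0, -1.0]]
ft_force: [0.2, -0.2, -0.6]
grip_width: 0.0456
```

Request:
carry_out(
  moves=[0,0,0,0,0,0,0.01,0,0,0,0.025,0,0,0,0.04,0,0,0,0.053,0,0,0,0.06,0,0,0,0.06,0,0,0,0.06,0],
)

```text
time_s: 30.9
eef_pos: [0.4714, 0.2539, 0.0832]
orientation: [[-1.0, -0.0, 0.001], [-0.0, 1.0, 0.0], [-0.001, 0.0, -1.0]]
ft_force: [-0.5, -0.6, 0.2]
grip_width: 0.0457
```

```bash
python3 w.py w10;python3 -c "
import cv2
from plant import imaging
cv2.imwrite('pics/s10.png',imaging.read_camera('side')[80:310,200:480].repeat(2,0).repeat(2,1))"
```

```text
{'time_s': 30.95, 'eef_pos': [0.4714, 0.2539, 0.0832], 'orientation': [[-1.0, -0.0004, 0.0008], [-0.0004, 1.0, 0.0003], [-0.0008, 0.0003, -1.0]], 'ft_force': [0.6399, -0.2789, -0.68], 'grip_width': 0.0459, 'joint_pos': [0.4257, 0.4017, 1.6889, -0.0, 1.0502, -1.1454]}
```

View pics/s10.png

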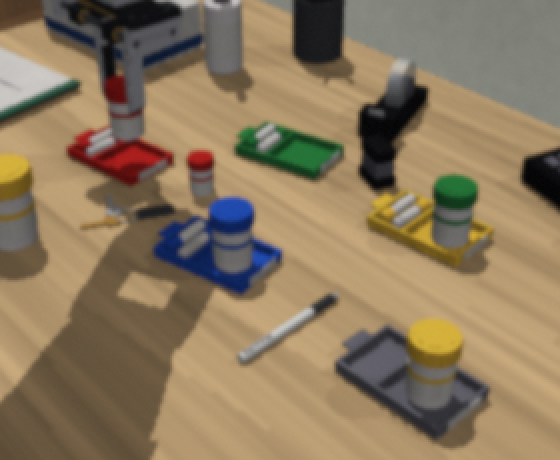

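View pics/w10.png

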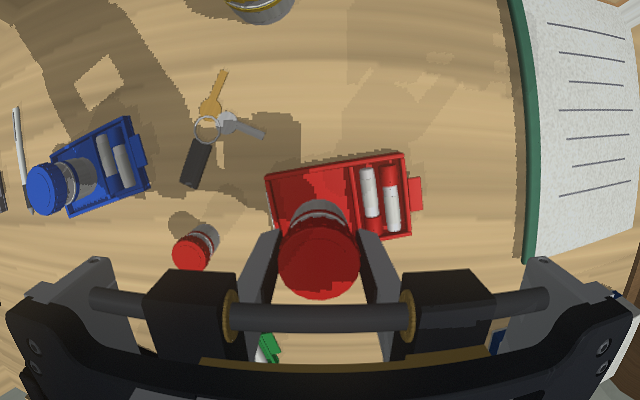

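Request:
carry_out(
  moves=[0,0,0.008,0,0,0,0.018,0,0,0,0.028,0,0,0,0.034,0,0,0,0.037,0,0,0,0.0385,0,0,0,0.0395,0,0,0,0.0398,0],
)

```text
time_s: 32.0
eef_pos: [0.4712, 0.2538, 0.0431]
orientation: [[-1.0, -0.0, 0.0], [-0.0, 1.0, 0.0], [-0.0, 0.0, -1.0]]
ft_force: [0.3, 0.2, 1.4]
grip_width: 0.0456
```

Request:
carry_out(
  moves=[0,0,0,0,0,0,0.0002,0,0,0,0.0004,0,0,0,0.0004,0,0,0,0.0004,0,0,0,0.0004,0,0,0,0.0004,0,0,0,0.0004,0],
)

```text
time_s: 33.0
eef_pos: [0.4714, 0.2538, 0.043]
orientation: [[-1.0, -0.0, 0.001], [-0.0, 1.0, 0.0], [-0.001, 0.0, -1.0]]
ft_force: [-1.4, -1.2, 6.2]
grip_width: 0.0455
```

Request:
carry_out(
  moves=[0,0,0,0,0,0,0,0,0,0,0,0,0,0,0,0,0,0,0,0,0,0,0,0,0,0,0,0,0,0,0,0],
  fingers=-1,
)

```text
time_s: 34.0
eef_pos: [0.4711, 0.2538, 0.0426]
orientation: [[-1.0, -0.0, -0.0], [-0.0, 1.0, -0.0], [0.0, -0.0, -1.0]]
ft_force: [0.9, -0.1, 0.4]
grip_width: 0.0937
```

Request:
carry_out(
  moves=[0,0,-0.01,0,0,0,-0.03,0,0,0,-0.06,0,0,0,-0.09,0,-0.005,-0.01,-0.11,0,-0.02,-0.04,-0.12,0,-0.035,-0.07,-0.12,0,-0.05,-0.105,-0.12,0],
)

```text
time_s: 35.0
eef_pos: [0.5216, 0.148, 0.1635]
orientation: [[-1.0, -0.001, 0.001], [-0.001, 1.0, 0.0], [-0.001, 0.0, -1.0]]
ft_force: [0.0, 0.6, 0.4]
grip_width: 0.0941
```

Request:
carry_out(
  moves=[-0.018,-0.04,0,0,-0.037,-0.08,0,0,-0.056,-0.12,0,0,-0.075,-0.16,0,0,-0.094,-0.2,0,0,-0.11,-0.235,0,0,-0.12,-0.255,0,0,-0.123,-0.261,0,0],
)

```text
time_s: 36.0
eef_pos: [0.6444, -0.1132, 0.1628]
orientation: [[-1.0, 0.001, 0.0], [0.001, 1.0, -0.0], [-0.0, -0.0, -1.0]]
ft_force: [-0.3, 0.6, 0.4]
grip_width: 0.0939
```

```bash
python3 w.py w11; python3 lids.py w11; python3 -c "
import cv2
from plant import imaging
cv2.imwrite('pics/s11.png',imaging.read_camera('side')[80:310,200:480].repeat(2,0).repeat(2,1))"
```

```text
{'time_s': 36.05, 'eef_pos': [0.6444, -0.113, 0.1628], 'orientation': [[-1.0, 0.0006, 0.0001], [0.0006, 1.0, -0.0001], [-0.0001, -0.0001, -1.0]], 'ft_force': [0.3583, -0.5476, -0.1454], 'grip_width': 0.094, 'joint_pos': [-0.2296, 0.5675, 1.2418, -0.0, 1.3321, -1.7998]}
red x 475.0 y 243.8 enc x 477.0 y 243.5 r 32.1 [562, 101, 64, 48, 2352]
red x 509.5 y 120.6 enc x 510.0 y 120.5 r 18.0 [453, 145, 36, 30, 825]
yellow x 455.3 y -259.2 enc x 452.5 y -258.5 r 21.0 [71, 91, 42, 30, 945]
yellow x 610.0 y -95.5 enc x 610.5 y -96.0 r 15.3 [240, 247, 29, 28, 564]
blue x 468.8 y 12.7 enc x 466.2 y 13.9 r 23.6 [343, 98, 43, 41, 1114]
green x 627.9 y 74.8 enc x 627.9 y 74.6 r 33.7 [394, 247, 62, 63, 2798]
green x 647.4 y -114.1 enc x 644.5 y -114.0 r 21.7 [215, 280, 43, 37, 1229]
```

View pics/w11.png

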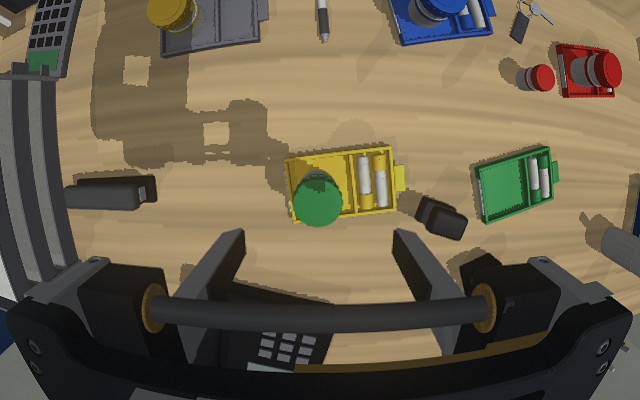

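View pics/s11.png

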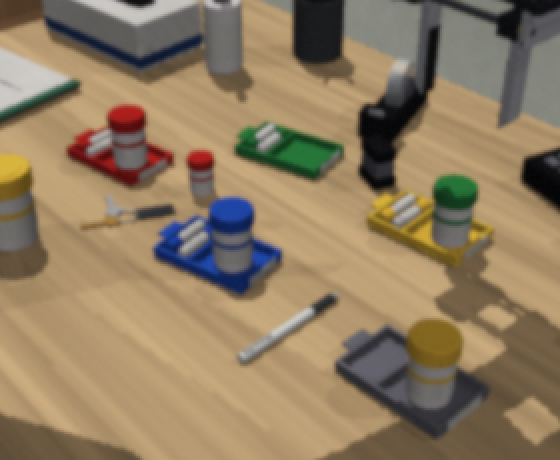

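Request:
carry_out(
  moves=[0,0,0.01,0,0,0,0.03,0,0,0,0.055,0,0,0,0.08,0,0,0,0.1,0,0,0,0.113,0,0,0,0.1192,0,0,0,0.1192,0],
  fingers=-0.6,
)

```text
time_s: 37.1
eef_pos: [0.6443, -0.1121, 0.0434]
orientation: [[-1.0, -0.0, 0.0], [-0.0, 1.0, -0.0], [-0.0, -0.0, -1.0]]
ft_force: [0.5, 0.0, 0.7]
grip_width: 0.0756
```

Request:
carry_out(
  moves=[0,0,0,0,0,0,0,0,0,0,0,0,0,0,0,0,0,0,0,0,0,0,0,0,0,0,0,0,0,0,0,0],
  fingers=1,
)

```text
time_s: 38.1
eef_pos: [0.6444, -0.1123, 0.0436]
orientation: [[-1.0, -0.0, 0.0], [-0.0, 1.0, -0.0], [-0.0, -0.0, -1.0]]
ft_force: [-0.3, -1.3, 3.4]
grip_width: 0.046
```

Request:
carry_out(
  moves=[0,0,-0.005,0,0,0,-0.015,0,0,0,-0.035,0,0,0,-0.055,0,0,0,-0.075,0,0,0,-0.09,0,0,0,-0.1,0,0,0,-0.1,0],
)

```text
time_s: 39.1
eef_pos: [0.6444, -0.1122, 0.1439]
orientation: [[-1.0, -0.0, 0.001], [-0.0, 1.0, -0.0], [-0.001, -0.0, -1.0]]
ft_force: [-0.7, -0.2, -1.3]
grip_width: 0.0456
```

Request:
carry_out(
  moves=[0,0.005,-0.015,0,0,0.025,-0.03,0,0,0.055,-0.03,0,0,0.095,-0.03,0,0,0.135,-0.03,0,0.001,0.175,-0.03,0,0.001,0.21,-0.03,0,0.001,0.23,-0.03,0],
)

```text
time_s: 40.1
eef_pos: [0.6429, 0.1205, 0.1741]
orientation: [[-1.0, -0.002, 0.001], [-0.002, 1.0, 0.0], [-0.001, 0.0, -1.0]]
ft_force: [0.2, 0.3, -0.5]
grip_width: 0.0455
```

Request:
carry_out(
  moves=[0,0.0055,0,0,0,0.0055,0.01,0,0,0.0055,0.03,0,0,0.0055,0.05,0,0,0.0055,0.07,0,0,0.0055,0.085,0,0,0.0055,0.09,0,0,0.0055,0.09,0],
)

```text
time_s: 41.1
eef_pos: [0.6433, 0.1233, 0.0834]
orientation: [[-1.0, -0.0, 0.0], [-0.0, 1.0, -0.0], [-0.0, -0.0, -1.0]]
ft_force: [-0.2, -0.4, 0.3]
grip_width: 0.0456
```

```bash
python3 w.py w12;python3 -c "
import cv2
from plant import imaging
cv2.imwrite('pics/s12.png',imaging.read_camera('side')[80:310,200:480].repeat(2,0).repeat(2,1))"
```

```text
{'time_s': 41.15, 'eef_pos': [0.6435, 0.1234, 0.0839], 'orientation': [[-1.0, -0.0003, 0.0008], [-0.0003, 1.0, 0.0001], [-0.0008, 0.0001, -1.0]], 'ft_force': [0.6102, 0.2385, 0.1908], 'grip_width': 0.0457, 'joint_pos': [0.1335, 0.6437, 1.3122, 0.0, 1.1849, -1.4375]}
```

View pics/s12.png

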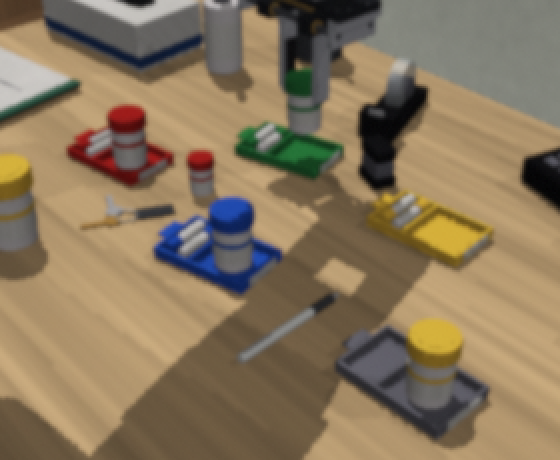

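View pics/w12.png

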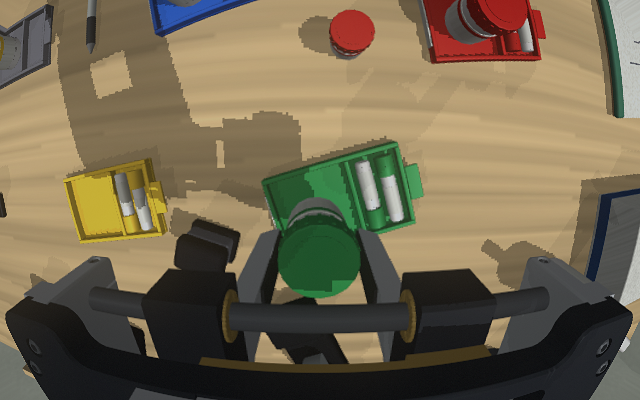

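Request:
carry_out(
  moves=[0,0,0.008,0,0,0,0.018,0,0,0,0.028,0,0,0,0.034,0,0,0,0.037,0,0,0,0.0385,0,0,0,0.0395,0,0,0,0.04,0],
)

```text
time_s: 42.2
eef_pos: [0.6433, 0.1233, 0.0436]
orientation: [[-1.0, -0.0, 0.0], [-0.0, 1.0, 0.0], [-0.0, 0.0, -1.0]]
ft_force: [-0.2, -0.5, 2.2]
grip_width: 0.0458
```

Request:
carry_out(
  moves=[0,0,0,0,0,0,0.0002,0,0,0,0.0004,0,0,0,0.0004,0,0,0,0.0004,0,0,0,0.0004,0,0,0,0.0004,0,0,0,0.0004,0],
)

```text
time_s: 43.2
eef_pos: [0.6435, 0.1233, 0.0435]
orientation: [[-1.0, -0.0, 0.001], [-0.0, 1.0, 0.0], [-0.001, 0.0, -1.0]]
ft_force: [0.8, -0.8, 4.8]
grip_width: 0.0451
```

Request:
carry_out(
  moves=[0,0,0,0,0,0,0,0,0,0,0,0,0,0,0,0,0,0,0,0,0,0,0,0,0,0,0,0,0,0,0,0],
  fingers=-0.5,
)

```text
time_s: 44.2
eef_pos: [0.6432, 0.1233, 0.043]
orientation: [[-1.0, -0.0, 0.0], [-0.0, 1.0, 0.0], [-0.0, 0.0, -1.0]]
ft_force: [0.3, 0.1, 0.5]
grip_width: 0.0706
```

Request:
carry_out(
  moves=[0,0,-0.01,0,0,0,-0.03,0,0,0,-0.06,0,0,0,-0.09,0,0.005,-0.01,-0.11,0,0.02,-0.04,-0.12,0,0.04,-0.075,-0.12,0,0.06,-0.115,-0.12,0],
)

```text
time_s: 45.2
eef_pos: [0.5821, 0.007, 0.1636]
orientation: [[-1.0, -0.001, 0.0], [-0.001, 1.0, -0.0], [-0.0, -0.0, -1.0]]
ft_force: [0.9, -1.1, 0.4]
grip_width: 0.0704
```

Request:
carry_out(
  moves=[0.021,-0.04,0,0,0.042,-0.08,0,0,0.063,-0.12,0,0,0.084,-0.16,0,0,0.105,-0.2,0,0,0.122,-0.235,0,0,0.132,-0.258,0,0,0.136,-0.2675,0,0],
  fingers=-0.8,
)

```text
time_s: 46.2
eef_pos: [0.4464, -0.2604, 0.1634]
orientation: [[-1.0, 0.001, 0.0], [0.001, 1.0, -0.0], [-0.0, -0.0, -1.0]]
ft_force: [0.7, 0.8, 0.1]
grip_width: 0.0847
```

```bash
python3 w.py w13; python3 lids.py w13|grep yell; python3 -c "
import cv2
from plant import imaging
cv2.imwrite('pics/s13.png',imaging.read_camera('side')[80:310,200:480].repeat(2,0).repeat(2,1))"
```

```text
{'time_s': 46.25, 'eef_pos': [0.4464, -0.2606, 0.1633], 'orientation': [[-1.0, 0.0012, 0.0002], [0.0012, 1.0, -0.0004], [-0.0002, -0.0004, -1.0]], 'ft_force': [-0.4223, -0.429, -0.0259], 'grip_width': 0.0847, 'joint_pos': [-0.5991, 0.2657, 1.6666, -0.0002, 1.2089, -2.1687]}
yellow x 446.0 y -258.9 enc x 445.8 y -259.0 r 23.0 [70, 73, 43, 46, 1582]
```

View pics/w13.png

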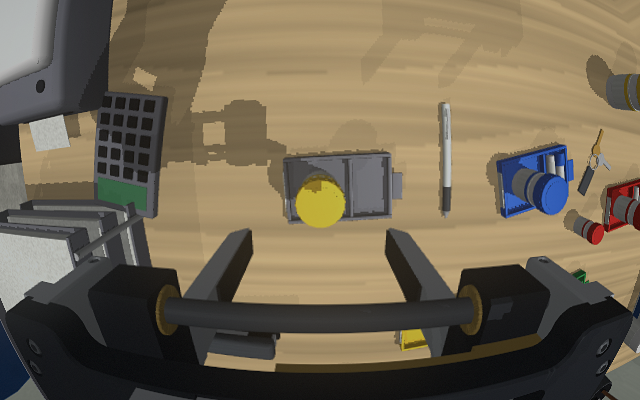

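View pics/s13.png

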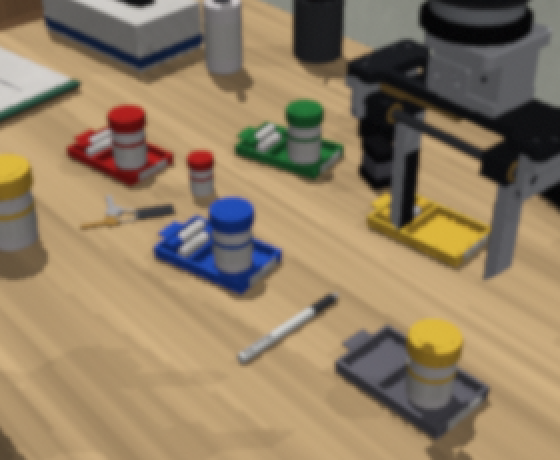

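Request:
carry_out(
  moves=[0,0,0.01,0,0,0,0.03,0,0,0,0.055,0,0,0,0.08,0,0,0,0.1,0,0,0,0.113,0,0,0,0.12,0,0,0,0.12,0],
)

```text
time_s: 47.3
eef_pos: [0.4473, -0.259, 0.0429]
orientation: [[-1.0, -0.001, -0.0], [-0.001, 1.0, 0.0], [0.0, 0.0, -1.0]]
ft_force: [0.7, 0.2, 0.6]
grip_width: 0.0848
```

Request:
carry_out(
  moves=[0,0,0,0,0,0,0,0,0,0,0,0,0,0,0,0,0,0,0,0,0,0,0,0,0,0,0,0,0,0,0,0],
  fingers=1,
)

```text
time_s: 48.3
eef_pos: [0.4473, -0.2592, 0.043]
orientation: [[-1.0, -0.0, 0.0], [-0.0, 1.0, -0.0], [-0.0, -0.0, -1.0]]
ft_force: [-1.3, 1.0, 1.5]
grip_width: 0.0454
```

Request:
carry_out(
  moves=[0,0,-0.005,0,0,0,-0.015,0,0,0,-0.035,0,0,0,-0.055,0,0,0,-0.075,0,0,0,-0.09,0,0,0,-0.1,0,0,0,-0.1,0],
)

```text
time_s: 49.3
eef_pos: [0.4475, -0.2593, 0.1434]
orientation: [[-1.0, -0.0, 0.001], [-0.0, 1.0, -0.0], [-0.001, -0.0, -1.0]]
ft_force: [-0.6, 0.1, -1.4]
grip_width: 0.0459
```

Request:
carry_out(
  moves=[-0.008,0.006,0,0,-0.03,0.023,0,0,-0.062,0.047,0,0,-0.097,0.073,0,0,-0.132,0.1,0,0,-0.165,0.124,0,0,-0.188,0.142,0,0,-0.199,0.15,0,0],
)

```text
time_s: 50.3
eef_pos: [0.6469, -0.1076, 0.1417]
orientation: [[-1.0, -0.002, -0.001], [-0.002, 1.0, 0.0], [0.001, 0.0, -1.0]]
ft_force: [-0.4, -0.4, -1.1]
grip_width: 0.0455
```

Request:
carry_out(
  moves=[0,0,0,0,0,0,0.01,0,0,0,0.025,0,0,0,0.04,0,0,0,0.053,0,0,0,0.06,0,0,0,0.06,0,0,0,0.06,0],
)

```text
time_s: 51.3
eef_pos: [0.6465, -0.1092, 0.0835]
orientation: [[-1.0, -0.0, 0.001], [-0.0, 1.0, -0.0], [-0.001, -0.0, -1.0]]
ft_force: [-0.3, -0.3, -1.1]
grip_width: 0.0453
```

```bash
python3 w.py w14;python3 -c "
import cv2
from plant import imaging
cv2.imwrite('pics/s14.png',imaging.read_camera('side')[80:310,200:480].repeat(2,0).repeat(2,1))
from tray import *
cal,im=load('w14')
cv2.imwrite('pics/r14.png',cv2.resize(rect(cal,im,.007,550,720,-200,50),None,fx=3,fy=3))
"
```

```text
{'time_s': 51.35, 'eef_pos': [0.6465, -0.1092, 0.0836], 'orientation': [[-1.0, -0.0003, 0.0009], [-0.0003, 1.0, -0.0002], [-0.0009, -0.0002, -1.0]], 'ft_force': [-0.4872, -0.3392, -0.8663], 'grip_width': 0.0457, 'joint_pos': [-0.2232, 0.645, 1.3108, -0.0, 1.1848, -1.7943]}
```

View pics/s14.png

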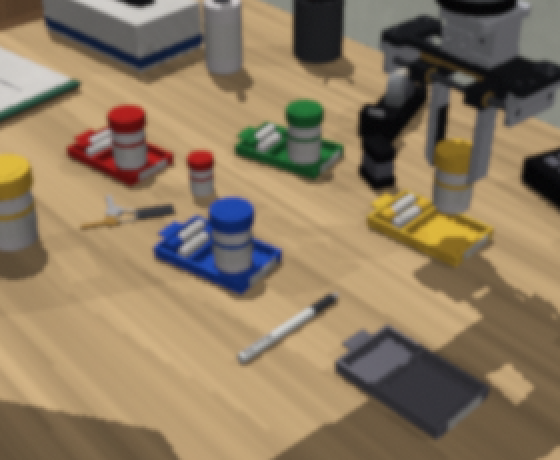

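View pics/r14.png

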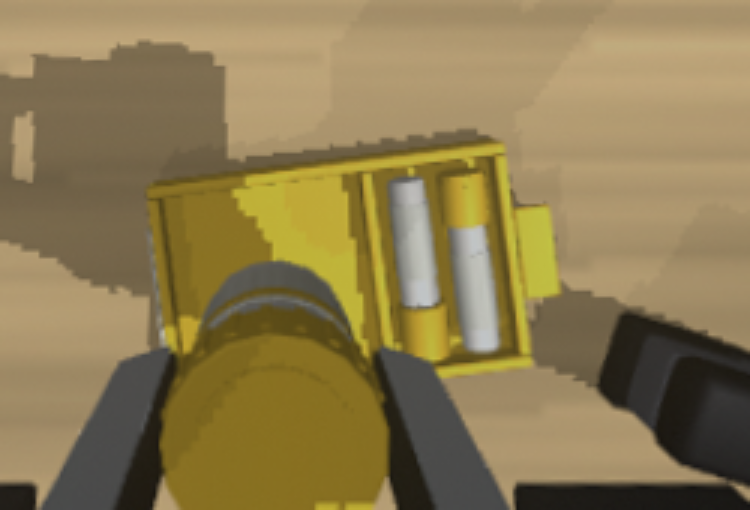

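Request:
carry_out(
  moves=[0.001,0,0.008,0,0.001,0,0.018,0,0.001,0,0.028,0,0.001,0,0.034,0,0.001,0,0.037,0,0.001,0,0.0385,0,0.001,0,0.0395,0,0.001,0,0.0402,0],
)

```text
time_s: 52.4
eef_pos: [0.6454, -0.1092, 0.0431]
orientation: [[-1.0, -0.0, 0.001], [-0.0, 1.0, -0.0], [-0.001, -0.0, -1.0]]
ft_force: [-1.6, 0.7, 5.8]
grip_width: 0.0457
```

Request:
carry_out(
  moves=[0,0,0,0,0,0,0.0002,0,0,0,0.0004,0,0,0,0.0004,0,0,0,0.0004,0,0,0,0.0004,0,0,0,0.0004,0,0,0,0.0004,0],
)

```text
time_s: 53.4
eef_pos: [0.6455, -0.1092, 0.0431]
orientation: [[-1.0, -0.0, 0.001], [-0.0, 1.0, -0.0], [-0.001, -0.0, -1.0]]
ft_force: [-2.0, 1.0, 5.4]
grip_width: 0.0454
```

Seated. Release, lift clear, and back off for a final look.

Request:
carry_out(
  moves=[0,0,0,0,0,0,0,0,0,0,0,0,0,0,0,0,0,0,0,0,0,0,0,0,0,0,0,0,0,0,0,0],
  fingers=-0.5,
)

```text
time_s: 54.4
eef_pos: [0.6453, -0.1092, 0.0423]
orientation: [[-1.0, -0.0, 0.0], [-0.0, 1.0, -0.0], [-0.0, -0.0, -1.0]]
ft_force: [0.1, 0.3, 0.1]
grip_width: 0.0705
```

Request:
carry_out(
  moves=[0,0,-0.01,0,0,0,-0.03,0,0,0,-0.06,0,0,0,-0.1,0,0,0.005,-0.14,0,0,0.02,-0.18,0,0.01,0.05,-0.22,0,0.03,0.085,-0.25,0],
)

```text
time_s: 55.4
eef_pos: [0.6148, -0.0236, 0.2956]
orientation: [[-1.0, 0.0, 0.003], [0.0, 1.0, -0.0], [-0.003, -0.0, -1.0]]
ft_force: [0.2, 1.0, -0.3]
grip_width: 0.0704
```

Request:
carry_out(
  moves=[0.005,0.02,0,0,0.015,0.04,0,0,0.015,0.05,0,0,0.015,0.05,0,0,0.015,0.05,0,0,0.015,0.05,0,0,0.015,0.05,0,0,0.015,0.05,0,0],
)

```text
time_s: 56.4
eef_pos: [0.6002, 0.0256, 0.2923]
orientation: [[-1.0, 0.0, -0.0], [0.0, 1.0, -0.0], [0.0, -0.0, -1.0]]
ft_force: [0.2, -0.4, -0.2]
grip_width: 0.0703
```

```bash
python3 w.py w15; python3 lids.py w15; python3 -c "
import cv2
from plant import imaging
cv2.imwrite('pics/s15.png',imaging.read_camera('side')[80:310,200:480].repeat(2,0).repeat(2,1))
from tray import *
cal,im=load('w15')
cv2.imwrite('pics/r15.png',rect(cal,im,.007,350,800,-350,400))
"
```

```text
{'time_s': 56.45, 'eef_pos': [0.6002, 0.0257, 0.2924], 'orientation': [[-1.0, -0.0001, 0.0], [-0.0001, 1.0, -0.0], [-0.0, -0.0, -1.0]], 'ft_force': [-0.0739, -0.0074, 0.1531], 'grip_width': 0.0705, 'joint_pos': [-0.0181, 0.3703, 1.2291, -0.0, 1.5422, -1.5891]}
red x 476.5 y 250.5 enc x 475.0 y 250.5 r 33.3 [575, 96, 51, 62, 2411]
red x 461.9 y 199.7 enc x 462.1 y 200.5 r 13.9 [537, 100, 27, 26, 508]
red x 504.2 y 138.9 enc x 504.3 y 138.9 r 14.7 [475, 140, 29, 29, 675]
yellow x 604.4 y -72.9 enc x 605.5 y -73.7 r 15.0 [262, 242, 29, 27, 576]
yellow x 643.6 y -105.6 enc x 644.2 y -105.1 r 24.4 [221, 271, 48, 46, 1731]
blue x 445.1 y 18.3 enc x 449.0 y 20.0 r 45.2 [327, 64, 87, 64, 3237]
green x 642.2 y 121.9 enc x 644.4 y 122.8 r 24.7 [449, 270, 49, 45, 1646]
```

View pics/r15.png

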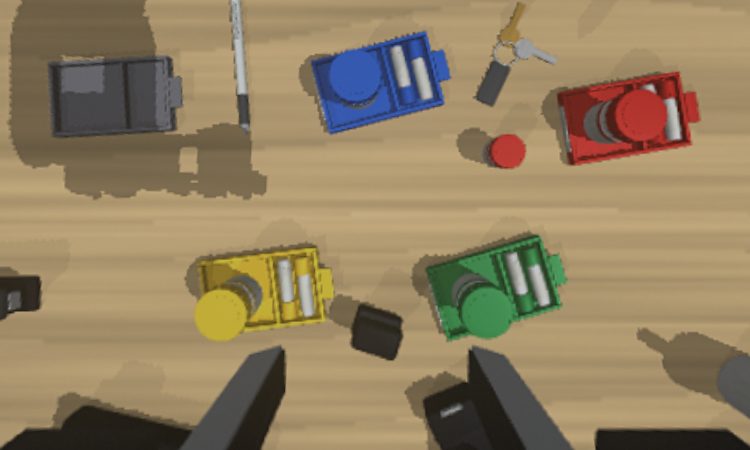

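View pics/s15.png

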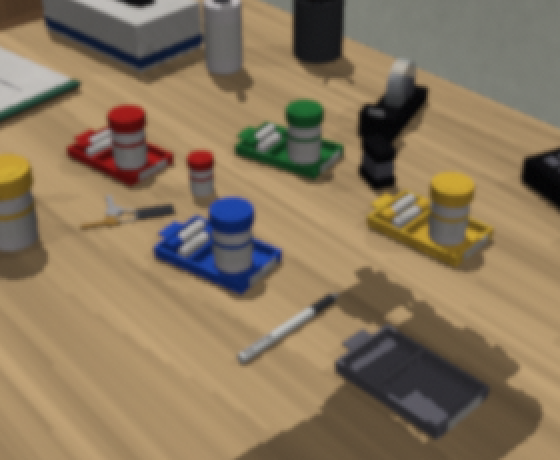

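All four pots stand in their own colour trays, the spare tray is empty, and the look-alikes are where they started.

```bash
python3 -c "
from plant import ticket
print(ticket.hand_in())"
```

```text
the job is handed in; nothing more can be done
None
```

All four pots are now upright in the pot pockets of their own colour trays, and I have handed the job in. The yellow pot was parked in the spare tray while blue, red and green were moved to their trays. It then went to the yellow tray, so the spare tray is empty.

- **Last check:** Just before the hand-in, at about 56 s on the clock, the wrist and side pictures showed every pot standing in its pocket. The small red pot and the large yellow pot were where they started, the gripper was clear of everything, and the wrist read close to 0 N.
- **Gentleness:** Wrist readings as the pots were set down were 5–6 N. The blue pot read about 13 N, because I lowered it slightly too far before letting go.
- **Measurements that disagreed:** A few lid positions from the wrist pictures were off, because the lid was cut off at the image edge, partly shaded, or merged with its own-coloured tray. For those I went by earlier measurements, the placing positions and the pictures themselves.

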